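# Shut down the wire wheel and hang up the ear defenders

### The arm

A 6-joint arm with a two-finger parallel gripper is mounted at the origin on the work surface. World frame = base frame: x ahead of the robot, y to its left, z up, the work surface at z = 0. Lengths are in m, angles in rad, forces in N, time in s.
With the tool pointing down it reaches from about 0.375 to 0.9 m from the base axis. Payload 3.1 kg.
Tool frame: the origin (TCP) lies at the centre of the arm's flange, where the gripper is bolted on; the fingertips stand 182 mm ahead of it and the grasp point (between the pads) lies 164 mm ahead of it; z points along the fingers, x is the direction in which the jaws open and shut, and the axes are right-handed (so a half turn about z gives the same grasp; the last joint's range is limited). The gripper opens to 87 mm and grips with 3 to 60 N. Pads are 19 mm wide; open, the fingers measure 117 mm over their backs; the gripper's body (75 mm by 190 mm) begins 51 mm behind the grasp point.
Start: joints at [1.111, 0.527, 1.433, -0, 1.181, -0.178], TCP at [0.174, 0.6, 0.405] pointing down, gripper open.
Joint ranges: [-3.08, 3.08], [-0.75, 2.2], [0.22, 2.44], [-1.43, 4.57], [0, 2.65], [-2.85, 2.85]. Speed limits (rad/s): [2.79, 2.79, 3.14, 3.14, 3.14, 3.14].

### API

Orientations are given as a unit quaternion [x, y, z, w].
In Python, from rig import status, eyes, robot gives the robot as it stands. The module is installed in compiled form; this text tells all that it offers.
- The arm moves only by the tool step_arm, never from a script. Its argument "steps" is a list of rows, each a list of 7 numbers: the closure, from -1 (fully open) to 1 (shut), so that 0 is half open, then the shift along the tool's x, y, z each as a share of 0.025 m, from -1 to 1, then the turn, a rotation vector about the tool's x, y, z each as a share of 8 degrees, from -1 to 1. In form: [[jaw, dx, dy, dz, rx, ry, rz], ...]. A call has exactly 10 rows; each row shifts and turns the commanded pose from where the row before left it, along the tool's axes as they then stand; what a row does not reach is not made up. A row lasts 1/10 s, in which the tool goes at most 50 mm and 8.59 degrees, less where a joint would pass 70% of its speed; a pose out of reach is approached as far as the arm can. A call with a number of a shift or a turn outside -1 to 1 is refused whole. A call with a gripper value outside its range is refused whole. The fingers move at their own pace and stop on an object; "squeeze" is the grip in N (left out, the last holds). Time passes only in rows, so rows that do not move let the fingers close, or fill a call up. It gives the time, the measured TCP pose, the force and the opening at its end, in the units of the state.
- status.get_obs(): the state, without advancing time (a new reading comes with each control period).
- eyes.camera(name): name is "scene" or "side" or "wrist"; returns (picture, depth): 384x512x3 uint8, red, green, blue; 384x512 float32, m along the optical axis (not along the pixel's ray), 0 where there is no reading.
- eyes.camera_info(name): a dict with "K" (3x3 intrinsics, pixels), "R" (3x3) and "t" (3): a world point X has camera coordinates R X + t. Camera axes: x right, y down, z forward; pixel columns grow to the right and rows downward; lengths in m; the calibration is good to about 2 mm. A picture is of the moment at which its call begins: read the wrist's pose just before it. camera_info takes no time and is no camera call; for the wrist camera it gives the pose at the moment of the call.
- robot.hand_in(): hands the job in, once; it reports no verdict.
The state is a dict: "time": time; "q": joint angles; "joint_velocities": joint speeds; "joint_torque": joint torques, N m; "position": TCP position; "tool_rot": TCP orientation; "ft_force": force on the tool from outside, world axes, zero at the start; "moment": the same for the moment, N m; "grip_width": finger opening in m.
Only numpy, scipy, OpenCV 4.12 (cv2) and the standard library are available. Lean on these libraries where they do the work, as an engineer would, in place of code of your own. Each camera call takes 0.05 s, during which the arm holds its last target.

### The job

The foot peg is cleaned, so shut the grinder down: first throw the red handle on the grey disconnect box fully down to OFF, leaving both ear defenders standing where they are until the power is off. Lay the foot peg gently in the empty dark steel parts tray, and hang both ear defenders, without dropping them, over the steel rail by their headbands, one cup on each side of the bar, clear of the bench and hanging still. Leave the spray can, mug and screwdriver where they are.

Things in the scene. Friction and masses are not known exactly. Their poses are not given: they have to be found in the camera images.
- handle (a joint): Swing of the disconnect's red side handle: 0 = fully up (ON, 50 degrees above level), 1.745 rad = fully down (OFF, 50 degrees below level), level at 0.873. It swings down through the side that faces the robot. An over-centre spring resists up to level (about 6 N at the grip) and snaps the handle on to the nearer end once past it.
- handle_grip (a point): Middle of the red round grip bar at the end of the handle, on the bar's axis: bar 20 mm thick, 55 mm long, level, parallel to the pivot axis, reaching at least 25 mm either way from this point. Arm 100 mm from pivot to bar. This point is 40 mm out from the box's side; nothing stands above it.
- handle_pivot (a point): Fixed point on the handle's pivot axis, abreast of the grip's middle, 170 mm above the bench. x away from the robot, y along the pivot axis, z up; the level handle points to -x. The grey box (85 x 120 x 180 mm, top at 270 mm) lies 40 to 160 mm to +y of this point and from -30 to +55 mm in x.
- red_muffs: Ear defenders with red cups and a black headband, standing on the bench on their two cups, headband crown up; 280 g. 170 mm wide over the cups (x), 74 mm deep (y), 165 mm tall. Origin between the cups at their underside; x runs from cup to cup, z up. Each cup with its cushion is 50 mm thick and 92 mm tall; 70 mm free between the cushions.
- yellow_muffs: Ear defenders with yellow cups and a black headband, standing on the bench on their two cups, headband crown up; 280 g. 170 mm wide over the cups (x), 74 mm deep (y), 165 mm tall. Origin between the cups at their underside; x runs from cup to cup, z up. Each cup with its cushion is 50 mm thick and 92 mm tall; 70 mm free between the cushions.
- red_muffs_crown (a point): Middle of the padded crown of the red ear defenders' headband, 157 mm above the cups' underside; x axis from cup to cup, y across the headband, z up. Pad there 28 mm wide (y), 16 mm thick (z), its flat 40 mm long (x), underside 8 mm below this point; beyond the flat the headband curves down to the cups.
- yellow_muffs_crown (a point): Middle of the padded crown of the yellow ear defenders' headband, 157 mm above the cups' underside; x axis from cup to cup, y across the headband, z up. Pad there 28 mm wide (y), 16 mm thick (z), its flat 40 mm long (x), underside 8 mm below this point; beyond the flat the headband curves down to the cups.
- rail_mid (a point): Middle of the steel tube rail, on the bar's axis, 161 mm above the bench; bar 22 mm thick, along this frame's y, with a post at each end 170 mm from this point. The bar's top is at 172 mm, so ear defenders on it hang 23 mm clear of the bench, their crown point 19 mm above the bar's axis.
- rail: The whole rail, origin on the bench below its middle, bar along y; fixed to the bench.
- foot_peg_center (a point): Middle of a bright steel motorcycle foot peg lying on the bench, 10 mm up: ribbed bar 82 x 26 mm, 22 mm high, from 31 mm behind to 51 mm ahead of this point along its x axis, and a narrow pivot lug to 66 mm behind; 117 mm long over all, 260 g. x along its length, z up.
- foot_peg: The same foot peg; origin on its underside 8 mm behind the point above.
- tray_floor (a point): Middle of the floor (3 mm above the bench) of the empty dark steel parts tray: 200 mm along x, 150 mm along y, 22 mm high, walls 3 mm, fixed.
- tray: The whole tray, origin on its underside.
- spray_can: Small blue spray can, 52 mm thick, 130 mm tall, origin under its base. Leave it.
- mug: Aluminium mug, 84 mm wide, 85 mm tall, origin under its base. Leave it.
- screwdriver: Orange-handled screwdriver, 200 mm long, lying on the bench, origin under its middle, x along it. Leave it.
Things that resemble listed ones, but are neither listed nor needed, are in the scene too. Leave any blue, green or purple look-alike of the yellow_muffs alone.

How it is judged:
By the outcome, as a careful person would: the job done as asked, in the order asked, and still so for the second after the job is handed in, with the robot touching nothing.
It also fails if it takes over 72 s, if anything falls off the work surface, if the arm or the gripper's body presses on something with over 40 N, if the wrist force passes 120 N, or if a joint passes its speed limit or range.

## Working session

There is one attempt and no reset: what is moved stays moved. The work goes in short steps, Python scripts to look and compute and a tool call to move; the robot and the scene stay as the last step left them, time stands still between calls to the robot, and variables do not carry over. Pictures are saved under pics/ and viewed, and the job is handed in when it is done.

Besides the shell and the picture viewer there is one more tool, called by a JSON object that holds its "method" and its "body". step_arm: Moves the arm, as the interface text tells. Its arguments: {"type":"object","properties":{"steps":{"type":"array"},"squeeze":{"type":"number"}},"required":["steps"]}

```bash
mkdir -p pics; cat > h.py <<'E'
import numpy as np, cv2
from rig import status, eyes, robot
def snap(n,f):
    i=eyes.camera_info(n); p,d=eyes.camera(n)
    cv2.imwrite('pics/'+f+'.png',cv2.cvtColor(p,cv2.COLOR_RGB2BGR)); np.savez('pics/'+f+'.npz',p=p,d=d,K=i['K'],R=i['R'],t=i['t'])
    return p,d,i
E
python3 - <<'E'
from h import *
print(status.get_obs())
for n in('scene','side','wrist'):
    p,d,i=snap(n,n+'0'); R=np.array(i['R']);print(n,i['K'],'cam at',-R.T@i['t'],'fwd',R[2])
E
```

```text
{'time': 0.0, 'q': array([ 1.11053456e+00,  5.28459047e-01,  1.43390558e+00, -1.98554779e-05,
        1.18138451e+00, -1.78455689e-01]), 'joint_velocities': array([-0.00115009, -0.00086716, -0.0006938 , -0.00075895,  0.00061326,
        0.00081688]), 'joint_torque': array([ 2.79090364e-05, -4.40052581e+01, -1.76584715e+01,  6.33656234e-02,
        5.83838322e-02, -1.67370699e-04]), 'position': array([0.17359822, 0.60004747, 0.40377454]), 'tool_rot': array([ 7.99400461e-01,  6.00797586e-01, -9.59127579e-04,  4.92711133e-04]), 'ft_force': array([1.08035589, 0.23867795, 0.47887422]), 'moment': array([ 0.02022627,  0.04113052, -0.00053679]), 'grip_width': 0.08728975942951624}
scene [[471.43749564   0.         260.40082931]
 [  0.         471.43749564 193.55992446]
 [  0.           0.           1.        ]] cam at [ 1.10010722 -0.83697446  1.3226992 ] fwd [-0.39595585  0.51133186 -0.76273107]
side [[464.10569544   0.         259.46340225]
 [  0.         464.10569544 185.02327494]
 [  0.           0.           1.        ]] cam at [ 0.03924241 -0.83609736  1.13342978] fwd [ 0.35441872  0.58160487 -0.73220431]
wrist [[301.2191515    0.         258.83670809]
 [  0.         301.2191515  193.39188964]
 [  0.           0.           1.        ]] cam at [0.11040269 0.61898021 0.38450636] fwd [ 0.23218121 -0.06997357 -0.97015235]
```

View pics/scene0.png

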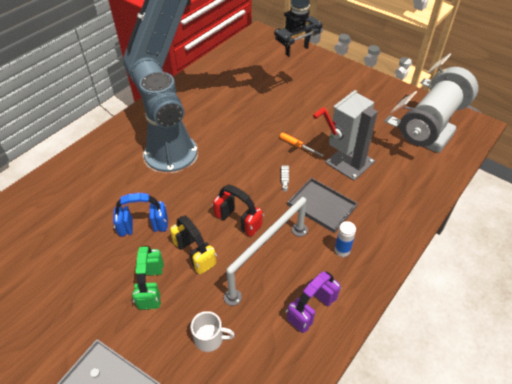

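View pics/side0.png

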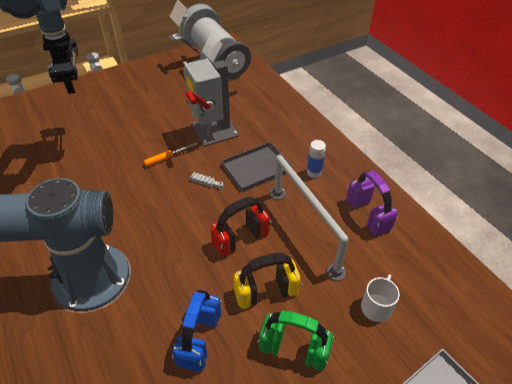

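View pics/wrist0.png

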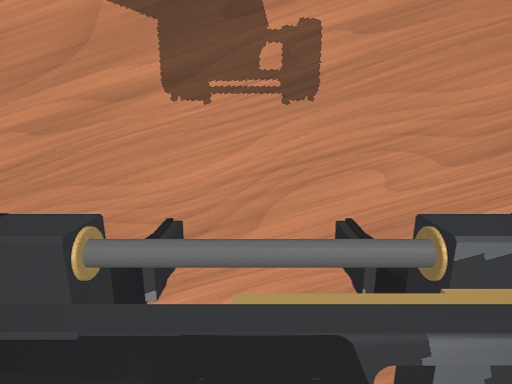

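The pictures show, in scene pixels:
- **Targets:** red muffs (238,208), yellow muffs (193,243), rail (230,270)-(303,205), foot peg (285,177), dark tray (322,203), red handle (327,120) on the grey box.
- **Look-alikes to leave:** blue muffs (140,213), green muffs (147,278), purple muffs (313,300), and the light tray at (105,365), which isn't empty.

Next I measure the targets with depth and colour masks.

```bash
cat >> h.py <<'E'
def cloud(f):
    z=np.load('pics/'+f+'.npz'); d=z['d'];K=z['K'];v,u=np.indices(d.shape)
    c=np.stack([(u-K[0,2])/K[0,0]*d,(v-K[1,2])/K[1,1]*d,d],-1)
    X=(c-z['t'])@z['R']; X[d<=0]=np.nan
    return X,z['p'],cv2.cvtColor(z['p'],cv2.COLOR_RGB2HSV)
def proj(f,P):
    z=np.load('pics/'+f+'.npz'); c=z['R']@np.array(P)+z['t']; u=z['K']@c; return u[:2]/u[2]
def st(P,n=''):
    print(n,len(P),'med',np.round(np.median(P,0),4),'min',np.round(np.percentile(P,2,axis=0),4),'max',np.round(np.percentile(P,98,axis=0),4))
E
python3 - <<'E'
from h import *
boxes={'scene0':dict(red=(205,175,270,240),yel=(165,210,222,278),rail=(222,190,312,310),peg=(278,163,292,192),tray=(285,178,360,232),hand=(310,105,345,140)),
'side0':dict(red=(205,190,275,260),yel=(228,245,305,312),rail=(265,150,350,282),peg=(186,168,228,192),tray=(216,140,290,192),hand=(182,88,215,112))}
A={}
for f in boxes:
    X,p,h=cloud(f)
    ok=np.isfinite(X[...,2])
    for k,(a,b,c,d) in boxes[f].items():
        m=np.zeros(ok.shape,bool);m[b:d,a:c]=1;m&=ok
        red=((h[...,0]<6)|(h[...,0]>173))&(h[...,1]>170)&(h[...,2]>70); yel=(abs(h[...,0].astype(int)-25)<7)&(h[...,1]>150)&(h[...,2]>110)
        z=X[...,2]
        if k in('red','yel'):
            cm=m&(red if k=='red' else yel)&(z>0.02)&(z<.14); A.setdefault(k+'cups',[]).append(X[cm]); st(X[cm],f+k+'cups')
            blk=m&(z>0.143)&(z<.175)&(h[...,2]<90); st(X[blk],f+k+'crown'); A.setdefault(k+'crown',[]).append(X[blk])
        elif k=='rail':
            mm=m&(z>.155)&(z<.18)&(h[...,1]<60); st(X[mm],f+k);A.setdefault(k,[]).append(X[mm])
        elif k=='peg':
            mm=m&(z>.008)&(z<.03)&(h[...,1]<80); st(X[mm],f+k);A.setdefault(k,[]).append(X[mm])
        elif k=='tray':
            mm=m&(z>-.003)&(z<.03)&(h[...,1]<70)&(h[...,2]<130); st(X[mm],f+k);A.setdefault(k,[]).append(X[mm])
        else:
            mm=m&red&(z>.1); st(X[mm],f+k);A.setdefault(k,[]).append(X[mm])
np.savez('A.npz',**{k:np.vstack(v) for k,v in A.items()})
for k,v in A.items():
  for P in v+[np.vstack(v)]:
    r=cv2.minAreaRect(P[:,:2].astype(np.float32)); c=P[:,:2]-P[:,:2].mean(0);w,V=np.linalg.eigh(c.T@c)
    print(k,np.round(r[0],4),np.round(r[1],4),round(r[2],1),'pca',round(np.degrees(np.arctan2(V[1,1],V[0,1]))%180,1), 'mean',np.round(P.mean(0),4))
E
```

```text
scene0redcups 443 med [ 0.4974 -0.1155  0.0749] min [ 0.357 -0.137  0.022] max [ 0.5148 -0.0703  0.0948]
scene0redcrown 217 med [ 0.4376 -0.1016  0.1598] min [ 0.3817 -0.1133  0.1449] max [ 0.4782 -0.0876  0.1686]
scene0yelcups 479 med [ 0.4734 -0.3093  0.0752] min [ 0.3247 -0.3432  0.0227] max [ 0.4885 -0.2779  0.0948]
scene0yelcrown 245 med [ 0.4114 -0.2968  0.1597] min [ 0.3589 -0.313   0.1442] max [ 0.4524 -0.2761  0.1675]
scene0rail 880 med [ 0.6132 -0.1644  0.1682] min [ 0.4227 -0.3423  0.1569] max [ 0.6284 -0.0009  0.175 ]
scene0peg 153 med [0.445  0.159  0.0178] min [0.4072 0.1121 0.0098] max [0.4797 0.2072 0.0259]
scene0tray 583 med [0.6332 0.1398 0.0114] min [ 0.5233 -0.0124 -0.0008] max [0.7225 0.2175 0.0248]
scene0hand 171 med [0.4921 0.3202 0.2334] min [0.4688 0.2773 0.1805] max [0.5348 0.3321 0.2569]
side0redcups 619 med [ 0.3641 -0.1222  0.0765] min [ 0.3395 -0.1374  0.0222] max [ 0.5055 -0.0713  0.0916]
side0redcrown 420 med [ 0.4114 -0.1062  0.1595] min [ 0.3751 -0.2949  0.1462] max [ 0.4699 -0.085   0.1654]
side0yelcups 669 med [ 0.3386 -0.3065  0.0802] min [ 0.3111
[... 1858 characters left out ...]
441 0.1602] [0.0232 0.1187] 35.8 pca 125.4 mean [0.4442 0.1598 0.0177]
peg [0.4577 0.1797] [0.0938 0.1131] 48.5 pca 131.7 mean [0.4392 0.1617 0.0154]
peg [0.4558 0.1771] [0.0943 0.1166] 52.1 pca 129.1 mean [0.4412 0.1609 0.0164]
tray [0.6249 0.1455] [0.2542 0.2489] 39.3 pca 98.0 mean [0.6294 0.134  0.0114]
tray [0.5994 0.1541] [0.2444 0.2726] 53.0 pca 31.7 mean [0.6092 0.147  0.0045]
tray [0.6108 0.1642] [0.2769 0.2984] 47.2 pca 39.6 mean [0.6143 0.1437 0.0063]
hand [0.4923 0.3162] [0.0848 0.0494] 35.8 pca 32.8 mean [0.497  0.3141 0.2289]
hand [0.492  0.3152] [0.0922 0.0504] 32.3 pca 30.1 mean [0.4953 0.3114 0.2254]
hand [0.492 0.315] [0.0923 0.051 ] 33.0 pca 31.3 mean [0.4961 0.3128 0.2271]
```

```bash
python3 - <<'E'
import cv2,numpy as np
a=cv2.imread('pics/scene0.png');b=cv2.imread('pics/side0.png')
c=cv2.resize(a[90:290,160:360],(600,600),interpolation=cv2.INTER_CUBIC);cv2.imwrite('pics/c1.png',c)
c=cv2.resize(b[50:200,130:280],(600,600),interpolation=cv2.INTER_CUBIC);cv2.imwrite('pics/c2.png',c)
E
```

```text
(no output)
```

View pics/c1.png

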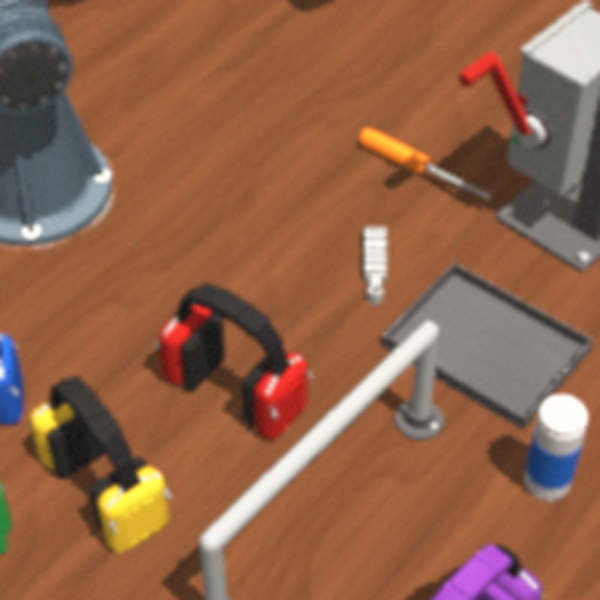

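View pics/c2.png

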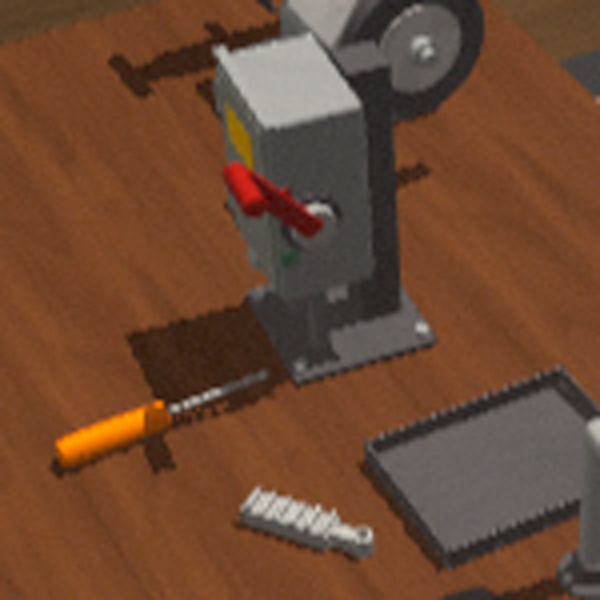

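The crops confirm each target. Now I refine the rail, tray, peg, handle and box fits, dropping outliers.

```bash
python3 - <<'E'
from h import *
A=np.load('A.npz')
P=A['rail']; P=P[(P[:,0]>.56)]
vx,vy,x0,y0=cv2.fitLine(P[:,:2].astype(np.float32),cv2.DIST_HUBER,0,.005,.005).ravel()
for f,bx in(('scene0',(222,190,312,310)),('side0',(265,150,350,282))):
    X,p,h=cloud(f);Q=X[bx[1]:bx[3],bx[0]:bx[2]].reshape(-1,3);S=h[bx[1]:bx[3],bx[0]:bx[2],1].ravel()
    Q=Q[(Q[:,2]>.166)&(Q[:,2]<.18)&(S<60)&(Q[:,0]>.56)]
    l=cv2.fitLine(Q[:,:2].astype(np.float32),cv2.DIST_HUBER,0,.005,.005).ravel(); l=l*np.sign(l[1]) if 0 else l
    print('rail',f,len(Q),'angle',np.degrees(np.arctan2(l[1],l[0]))%180,'x@y=-.17',l[2]+l[0]/l[1]*(-.17-l[3]),'y',Q[:,1].min(),Q[:,1].max(),'zmax',np.percentile(Q[:,2],[50,95]))
# crowns cleaned
for k,lo,hi in(('redcrown',-.13,-.07),('yelcrown',-.33,-.26)):
    P=A[k];P=P[(P[:,1]>lo)&(P[:,1]<hi)]
    T=P[P[:,2]>.1585];r=cv2.minAreaRect(T[:,:2].astype(np.float32));print(k,len(T),r,'ztop',np.percentile(T[:,2],[50,95]))
    r=cv2.minAreaRect(P[:,:2].astype(np.float32));print(k,r)
P=A['peg'];P=P[P[:,0]<.49];r=cv2.minAreaRect(P[:,:2].astype(np.float32));print('peg',r)
c=P[:,:2]-P[:,:2].mean(0);w,V=np.linalg.eigh(c.T@c);a=V[:,1];print('axis',np.degrees(np.arctan2(a[1],a[0])))
s=(P[:,:2]-r[0])@a; t=(P[:,:2]-r[0])@np.array([-a[1],a[0]])
for lo in np.arange(-.065,.065,.01):
    m=(s>=lo)&(s<lo+.01)
    if m.any():print(round(lo,3),m.sum(),np.round([t[m].min(),t[m].max(),P[m,2].max()],4))
P=A['hand'];
for z in np.arange(.16,.265,.01):
    m=(P[:,2]>=z)&(P[:,2]<z+.01)
    if m.any():print('h',round(z,2),m.sum(),P[m].min(0).round(4),P[m].max(0).round(4))
G=P[P[:,1]<.335]
# tray + box
for f,bx in(('scene0',(285,178,360,232)),('side0',(216,140,290,192))):
    X,p,h=cloud(f);Q=X[bx[1]:bx[3],bx[0]:bx[2]].reshape(-1,3);H=h[bx[1]:bx[3],bx[0]:bx[2]].reshape(-1,3)
    for n,lo,hi in(('rim',.016,.028),('all',-.003,.028)):
        m=(Q[:,2]>lo)&(Q[:,2]<hi)&(H[:,1]<70)&(H[:,2]<140)
        im=np.zeros((600,600),np.uint8);ij=((Q[m][:,:2]-[.4,-.1])*1500).astype(int);ij=ij[(ij>=0).all(1)&(ij<600).all(1)];im[ij[:,1],ij[:,0]]=255
        im=cv2.morphologyEx(im,cv2.MORPH_CLOSE,np.ones((15,15)));cs,_=cv2.findContours(im,0,2);c=max(cs,key=cv2.contourArea);r=cv2.minAreaRect(c);print('tray',f,n,np.array(r[0])/1500+[.4,-.1],np.array(r[1])/1500,r[2])
for f in('scene0','side0'):
    X,p,h=cloud(f);m=(abs(X[...,2]-.27)<.006)&(X[...,0]>.45)&(X[...,0]<.75)&(X[...,1]>.25)&(X[...,1]<.6)&(h[...,1]<60);st(X[m],'boxtop');print(cv2.minAreaRect(X[m][:,:2].astype(np.float32)))
E
```

```text
rail scene0 583 angle 87.16142 x@y=-.17 0.61378455 y -0.3466896132210712 0.008453196631951699 zmax [0.17001697 0.17416909]
rail side0 524 angle 87.25841 x@y=-.17 0.6088431 y -0.34705307428154936 0.008318044491862565 zmax [0.16885227 0.17232598]
redcrown 292 ((0.43094509840011597, -0.09965395927429199), (0.08704842627048492, 0.03049047477543354), 5.381542682647705) ztop [0.16227524 0.1670421 ]
redcrown ((0.4262878894805908, -0.0989053025841713), (0.11101075261831284, 0.033400408923625946), 2.559473991394043)
yelcrown 359 ((0.4033316373825073, -0.29257798194885254), (0.029954468831419945, 0.08491281419992447), 80.47819519042969) ztop [0.16203521 0.16586216]
yelcrown ((0.40042346715927124, -0.29188963770866394), (0.030225442722439766, 0.11665461212396622), 76.14785766601562)
peg ((0.43991050124168396, 0.15831047296524048), (0.032177116721868515, 0.12058065086603165), 35.81024932861328)
axis 126.05537546056236
-0.065 16 [-0.0085  0.0071  0.0234]
-0.055 28 [-0.0121  0.0085  0.0212]
-0.045 19 [-0.0082  0.0062  0.0194]
-0.035 19 [-0.0157  0.009   0.0206]
-0.025 46 [-0.0156  0.0126  0.0249]

[... 777 characters left out ...]
0.259 ]
tray scene0 rim [0.64633333 0.066     ] [0.05533333 0.00666667] -0.0
tray scene0 all [0.62233333 0.14066667] [0.16133333 0.202     ] 90.0
tray side0 rim [0.53726582 0.06444289] [0.00773316 0.03614362] 87.95458984375
tray side0 all [0.61933466 0.13900399] [0.20455084 0.15599876] 0.2282688468694687
boxtop 689 med [0.5676 0.3891 0.2698] min [0.5153 0.3344 0.2646] max [0.6431 0.4564 0.2752]
((0.599446713924408, 0.46686238050460815), (0.30500829219818115, 0.14833514392375946), 70.12195587158203)
boxtop 640 med [0.5648 0.3866 0.2681] min [0.5123 0.3339 0.2644] max [0.6377 0.452  0.2744]
((0.5965681672096252, 0.4594442844390869), (0.29583749175071716, 0.1428440362215042), 69.93304443359375)
```

```bash
cat >> h.py <<'E'
def go(x,y,z,th,t0=None):
    """TCP goal -> total units to go in tool axes (25mm, 8deg), tool down"""
    o=status.get_obs();q=o['tool_rot'];p=o['position']
    from scipy.spatial.transform import Rotation as R
    M=R.from_quat(q).as_matrix(); t=np.degrees(np.arctan2(M[1,0],M[0,0]))
    d=M.T@(np.array([x,y,z])-p)
    want=np.array([[np.cos(np.radians(th)),np.sin(np.radians(th)),0],[np.sin(np.radians(th)),-np.cos(np.radians(th)),0],[0,0,-1]]).T
    rv=np.degrees(R.from_matrix(M.T@want).as_rotvec())/8
    print('t',round(o['time'],2),'pos',p.round(4),'theta',round(t,2),'F',o['ft_force'].round(2),'grip',round(o['grip_width'],4),'\n units shift',(d/.025).round(2),'turn',rv.round(3))
E
python3 - <<'E'
from h import *
for f in('scene0','side0'):
    X,p,h=cloud(f);H,S,V=[h[...,i].astype(int) for i in range(3)]
    red=((H<6)|(H>173))&(S>170)&(V>70)
    m=red&(X[...,2]>.24)&(X[...,2]<.27)&(X[...,0]>.42)&(X[...,0]<.52)&(X[...,1]>.25)&(X[...,1]<.35)
    B=X[m];l=cv2.fitLine(B[:,:2].astype(np.float32),cv2.DIST_HUBER,0,.005,.005).ravel()
    print(f,'bar',len(B),B.mean(0).round(4),cv2.minAreaRect(B[:,:2].astype(np.float32)))
    m=(X[...,2]>.12)&(X[...,2]<.262)&(X[...,0]>.5)&(X[...,0]<.62)&(X[...,1]>.325)&(X[...,1]<.345)&(S<60)
    l=cv2.fitLine(X[m][:,:2].astype(np.float32),cv2.DIST_HUBER,0,.005,.005).ravel();print('side face',m.sum(),l,np.degrees(np.arctan2(l[1],l[0])),X[m][:,0].min(),X[m][:,0].max())
    for n,mm in(('can',(abs(H-112)<12)&(S>150)&(X[...,0]>.65)),('scrd',(abs(H-13)<5)&(S>220)&(V>150)&(X[...,1]>.15)&(X[...,2]<.05)),('blue',(abs(H-112)<12)&(S>150)&(X[...,0]<.6)),('green',(abs(H-65)<15)&(S>150))):
        if mm.any():st(X[mm],n)
go(.474,.295,.182+.30,90)
E
```

```text
scene0 bar 79 [0.4797 0.3043 0.2511] ((0.47908511757850647, 0.3033740520477295), (0.05413151532411575, 0.025251692160964012), 77.38790893554688)
side face 586 [ 0.99830174 -0.05825536  0.5644266   0.33474517] -3.3396766 0.5115209496278188 0.6013168026885751
can 134 med [ 0.7895 -0.0013  0.0588] min [ 0.7647 -0.0074  0.0341] max [0.8056 0.0161 0.086 ]
blue 912 med [ 0.1831 -0.3266  0.082 ] min [ 0.1378 -0.3964  0.0172] max [ 0.2623 -0.2582  0.1652]
green 952 med [nan nan nan] min [nan nan nan] max [nan nan nan]
side0 bar 81 [0.4726 0.2998 0.2508] ((0.4741365611553192, 0.3031565248966217), (0.06222612410783768, 0.023913415148854256), 77.18527221679688)
side face 702 [ 0.99521947 -0.09766371  0.55120146  0.33509144] -5.6046524 0.5051513602866514 0.5978321530917688
can 44 med [0.7543 0.0175 0.058 ] min [ 0.7505 -0.0056  0.034 ] max [0.7853 0.0312 0.0809]
scrd 117 med [0.3353 0.3345 0.0185] min [ 0.2927  0.3239 -0.0063] max [0.3892 0.3785 0.0248]
blue 1717 med [ 0.1712 -0.3357  0.084 ] min [ 0.1082 -0.3976  0.0207] max [ 0.2518 -0.2791  0.1649]
green 1733 med [nan nan nan] min [nan nan nan] max [nan nan nan]
t 0.15 pos [0.1737 0.6001 0.404 ] theta 73.85 F [ 0.21 -0.14 -0.19] grip 0.0872 
 units shift [-8.39 14.93 -3.11] turn [-0.003  0.011 -2.019]
```

{"method": "step_arm", "body": {"steps": [[1,0,0,-1,0,0,-0.75],[1,0,0,-1,0,0,-0.77],[1,-0.5,1,-0.6,0,0,0],[1,-0.7,1,0,0,0,0],[1,-0.7,1,0,0,0,0],[1,-0.7,1,0,0,0,0],[1,-0.7,1,0,0,0,0],[1,-0.7,1,0,0,0,0],[1,-0.7,1,0,0,0,0],[1,-0.7,1,0,0,0,0]], "squeeze": 20}}

```text
time: 1.15
position: [0.3647, 0.4508, 0.4694]
tool_rot: [0.731, 0.682, -0.0, -0.0]
ft_force: [0.1, 0.8, -0.1]
grip_width: 0.0149
```

```bash
python3 -c "
from h import *
go(.475,.302,.182+.275,86)"
```

```text
t 1.15 pos [0.3647 0.4508 0.4694] theta 86.01 F [ 0.12  0.78 -0.08] grip 0.0149 
 units shift [-5.63  4.82  0.5 ] turn [-0.004  0.003  0.002]
```

{"method": "step_arm", "body": {"steps": [[1,-0.9,0.8,0,0,0,0],[1,-0.9,0.8,0,0,0,0],[1,-0.9,0.8,0,0,0,0],[1,-0.9,0.8,0,0,0,0],[1,-0.9,0.8,0,0,0,0],[1,-0.9,0.8,0,0,0,0],[1,-0.23,0,0.25,0,0,0],[1,0,0,0.25,0,0,0],[1,0,0,0,0,0,0],[1,0,0,0,0,0,0]]}}

```text
time: 2.15
position: [0.473, 0.3039, 0.4568]
tool_rot: [0.731, 0.683, -0.0, -0.0]
ft_force: [-0.2, 1.0, -1.0]
grip_width: 0.0004
```

```bash
python3 -c "
from h import *
go(.475,.302,.182+.275,86)
for n in('scene','side','wrist'): snap(n,n+'1')
a=cv2.imread('pics/scene1.png')[60:190,250:400];b=cv2.imread('pics/side1.png')[30:160,120:270]
cv2.imwrite('pics/c3.png',cv2.resize(np.hstack([a,b]),None,fx=2.6,fy=2.6,interpolation=2))"
```

```text
t 2.15 pos [0.473  0.3039 0.4568] theta 86.09 F [-0.18  0.96 -0.97] grip 0.0004 
 units shift [-0.07  0.08 -0.01] turn [-0.009  0.001  0.012]
```

View pics/c3.png

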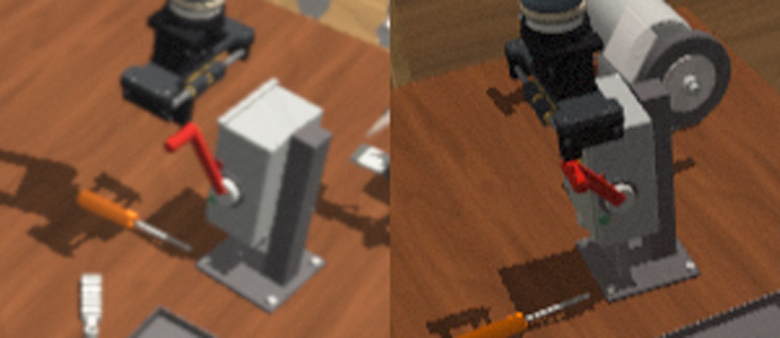

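View pics/wrist1.png

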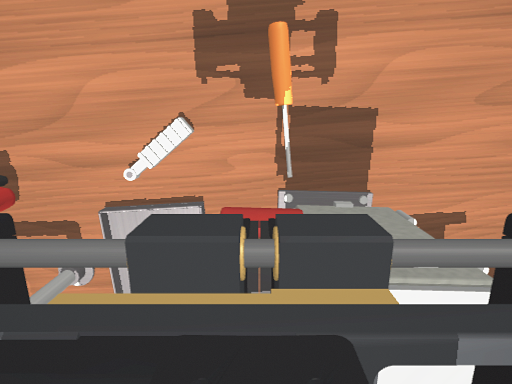

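{"method": "step_arm", "body": {"steps": [[1,0,0,0.5,0,0,0],[1,0,-0.16,0.5,0,0,0],[1,0,-0.4,0.5,0,0,0],[1,0,-0.3,0.5,0,0,0],[1,0,-0.2,0.5,0,0,0],[1,0,-0.12,0.5,0,0,0],[1,0,-0.08,0.5,0,0,0],[1,0,0,0.5,0,0,0],[1,0,0,0.4,0,0,0],[1,0,0,0,0,0,0]]}}

```text
time: 3.3
position: [0.4422, 0.305, 0.3454]
tool_rot: [0.731, 0.682, -0.002, -0.001]
ft_force: [-0.3, 0.1, 0.9]
grip_width: 0.0004
```

```bash
python3 -c "
from h import *
go(.437,.163,.3,36)
for n in('scene','side'): snap(n,n+'2')
a=cv2.imread('pics/scene2.png')[60:190,250:400];b=cv2.imread('pics/side2.png')[30:160,120:270]
cv2.imwrite('pics/c4.png',cv2.resize(np.hstack([a,b]),None,fx=2.6,fy=2.6,interpolation=2))"
```

```text
t 3.3 pos [0.4422 0.305  0.3454] theta 86.01 F [-0.26  0.11  0.95] grip 0.0004 
 units shift [-5.68  0.19  1.83] turn [-0.014  0.019  6.251]
```

View pics/c4.png

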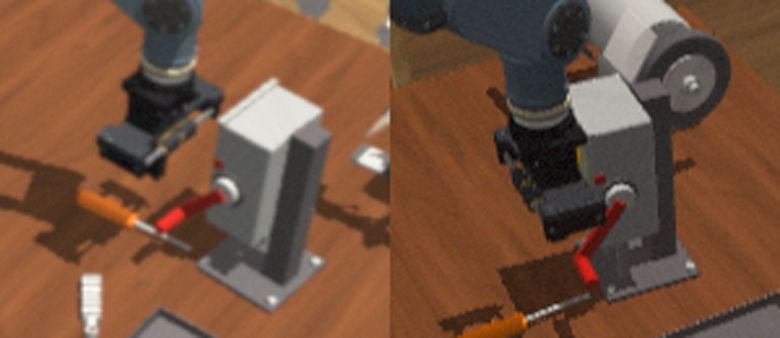

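{"method": "step_arm", "body": {"steps": [[0.5,0,0,-0.5,0,0,0],[-0.2,-1,0,0,0,0,0],[-0.2,-1,0,0,0,0,0],[-0.2,-1,0,0,0,0,0.25],[-0.2,-1,0,0,0,0,1],[-0.2,-1,-0.2,0,0,0,1],[-0.2,-0.5,-0.7,0,0,0,1],[-0.2,0,0,0,0,0,1],[-0.2,0,0,0,0,0,1],[-0.2,0,0,0.5,0,0,1]]}}

```text
time: 4.4
position: [0.4039, 0.1775, 0.3498]
tool_rot: [0.952, 0.306, 0.004, 0.001]
ft_force: [-0.1, -0.4, 0.4]
grip_width: 0.0518
```

```bash
python3 -c "
from h import *
go(.437,.163,.3,36)
snap('wrist','wrist3')
X,p,h=cloud('side2');Y,_,g=cloud('scene2')
for X,h in((X,h),(Y,g)):
  m=((h[...,0]<6)|(h[...,0]>173))&(h[...,1]>170)&(h[...,2]>70)&(X[...,0]>.43)&(X[...,0]<.56)&(X[...,1]>.25)&(X[...,1]<.36)
  st(X[m],'handle')
X,p,h=cloud('wrist3');m=(X[...,2]>.008)&(X[...,2]<.035)&(h[...,1]<80)&(X[...,0]>.35)&(X[...,0]<.51)&(X[...,1]>.09)&(X[...,1]<.235)
r=cv2.minAreaRect(X[m][:,:2].astype(np.float32));print(r);st(X[m])"
```

```text
t 4.4 pos [0.4039 0.1775 0.3498] theta 35.67 F [-0.11 -0.41  0.45] grip 0.0518 
 units shift [0.73 1.24 2.  ] turn [ 0.023 -0.046 -0.042]
handle 196 med [0.4912 0.3198 0.1145] min [0.4645 0.2778 0.0907] max [0.5383 0.337  0.2032]
handle 135 med [0.4879 0.3195 0.109 ] min [0.4679 0.2791 0.0916] max [0.5391 0.3289 0.1717]
((0.43400028347969055, 0.1727512627840042), (0.025716979056596756, 0.08902706950902939), 35.977935791015625)
 1878 med [0.4308 0.1767 0.0193] min [0.4026 0.1392 0.0162] max [0.4602 0.2108 0.0238]
```

View pics/wrist3.png

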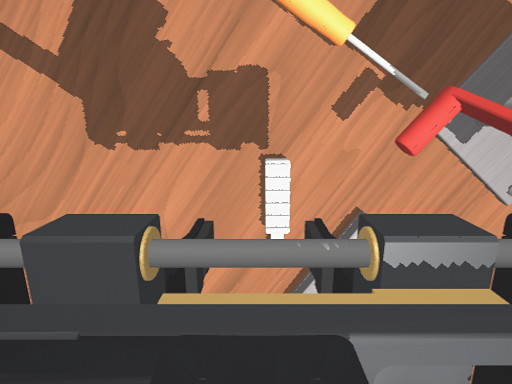

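```bash
python3 -c "
from h import *
go(.4375,.1655,.186,36)"
```

```text
t 4.45 pos [0.4031 0.1773 0.3476] theta 35.44 F [-0.07  0.5  -0.68] grip 0.0524 
 units shift [0.83 1.18 6.47] turn [ 0.007 -0.015 -0.07 ]
```

{"method": "step_arm", "body": {"steps": [[-0.2,0.43,0.6,0,0,0,-0.07],[-0.2,0.4,0.6,0.5,0,0,0],[-0.2,0,0,1,0,0,0],[-0.2,0,0,1,0,0,0],[-0.2,0,0,1,0,0,0],[-0.2,0,0,1,0,0,0],[-0.2,0,0,0.5,0,0,0],[-0.2,0,0,0.2,0,0,0],[-0.2,0,0,0,0,0,0],[-0.2,0,0,0,0,0,0]]}}

```text
time: 5.45
position: [0.4378, 0.1656, 0.2182]
tool_rot: [0.949, 0.314, 0.001, 0.0]
ft_force: [-0.0, -0.3, 0.8]
grip_width: 0.0522
```

```bash
python3 -c "
from h import *
go(.4375,.1655,.186,36)"
```

```text
t 5.45 pos [0.4378 0.1656 0.2182] theta 36.62 F [-0.01 -0.26  0.78] grip 0.0522 
 units shift [-0.02 -0.01  1.29] turn [ 0.007 -0.012  0.078]
```

{"method": "step_arm", "body": {"steps": [[-0.2,0,0,0.5,0,0,0.07],[-0.2,0,0,0.45,0,0,0],[-0.2,0,0,0.25,0,0,0],[-0.2,0,0,0.05,0,0,0],[0.3,0,0,0,0,0,0],[0.8,0,0,0,0,0,0],[1,0,0,0,0,0,0],[1,0,0,0,0,0,0],[1,0,0,0,0,0,0],[1,0,0,0,0,0,0]], "squeeze": 30}}

```text
time: 6.45
position: [0.4376, 0.1656, 0.1863]
tool_rot: [0.951, 0.309, 0.001, 0.0]
ft_force: [1.1, 0.3, 0.9]
grip_width: 0.0257
```

{"method": "step_arm", "body": {"steps": [[1,0,0,-0.3,0,0,0],[1,0,0,-0.6,0,0,0],[1,0,0,-0.8,0,0,0],[1,0,0,-1,0,0,0],[1,0,0,-0.8,0,0,0],[1,0,0,0,0,0,0],[1,0,0,0,0,0,0],[1,0,0,0,0,0,0],[1,0,0,0,0,0,0],[1,0,0,0,0,0,0]]}}

```text
time: 7.45
position: [0.437, 0.1655, 0.2726]
tool_rot: [0.951, 0.309, -0.001, -0.0]
ft_force: [0.2, -0.1, -3.2]
grip_width: 0.0259
```

```bash
python3 -c "
from h import *
go(.615,.142,.265,36)
snap('wrist','wrist4');snap('scene','scene4')
"
```

```text
t 7.45 pos [0.437  0.1655 0.2726] theta 36.01 F [ 0.16 -0.12 -3.18] grip 0.0259 
 units shift [5.21 4.95 0.29] turn [-0.007  0.014  0.001]
```

View pics/wrist4.png

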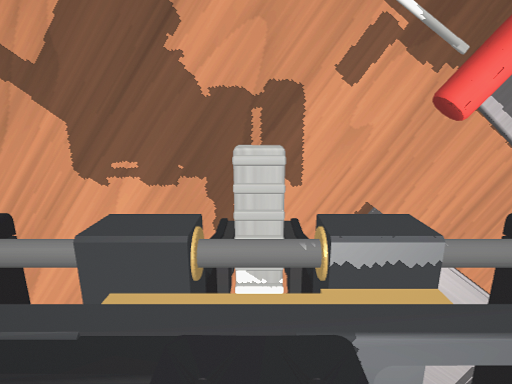

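View pics/scene4.png

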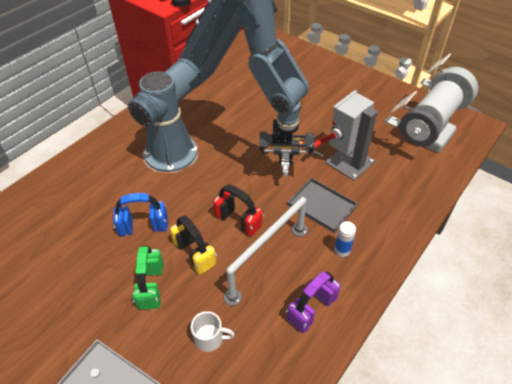

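{"method": "step_arm", "body": {"steps": [[1,0.5,0.45,0,0,0,0],[1,0.9,0.85,0,0,0,0],[1,0.9,0.85,0,0,0,0],[1,0.9,0.85,0,0,0,0],[1,0.9,0.85,0,0,0,0],[1,0.7,0.7,0,0,0,0],[1,0.4,0.4,0.5,0,0,0],[1,0,0,0.9,0,0,0],[1,0,0,0.9,0,0,0],[1,0,0,0,0,0,0]]}}

```text
time: 8.55
position: [0.6134, 0.1416, 0.2122]
tool_rot: [0.951, 0.309, -0.004, -0.001]
ft_force: [-1.6, -0.4, -3.1]
grip_width: 0.0255
```

```bash
python3 -c "
from h import *
go(.615,.142,.189,36)
snap('side','side5')
a=cv2.imread('pics/side5.png')[60:260,170:370];cv2.imwrite('pics/c5.png',cv2.resize(a,(600,600),interpolation=2))"
```

```text
t 8.55 pos [0.6134 0.1416 0.2122] theta 36.0 F [-1.58 -0.38 -3.12] grip 0.0255 
 units shift [0.07 0.03 0.93] turn [-0.034  0.053  0.   ]
```

View pics/c5.png

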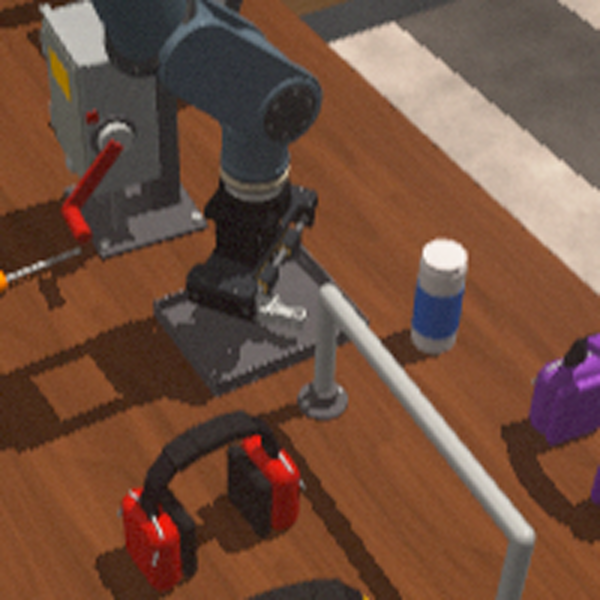

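Peg is over the tray, about 23 mm above its resting height. I lower it slowly.

{"method": "step_arm", "body": {"steps": [[1,0,0,0.2,0,0,0],[1,0,0,0.2,0,0,0],[1,0,0,0.15,0,0,0],[1,0,0,0.1,0,0,0],[1,0,0,0.1,0,0,0],[1,0,0,0.05,0,0,0],[1,0,0,0.05,0,0,0],[1,0,0,0,0,0,0],[1,0,0,0,0,0,0],[1,0,0,0,0,0,0]]}}

```text
time: 9.6
position: [0.6152, 0.1419, 0.1948]
tool_rot: [0.951, 0.309, 0.0, 0.0]
ft_force: [0.1, 0.0, -3.6]
grip_width: 0.0259
```

{"method": "step_arm", "body": {"steps": [[1,0,0,0.06,0,0,0],[1,0,0,0.06,0,0,0],[1,0,0,0.04,0,0,0],[1,0,0,0.03,0,0,0],[1,0,0,0.03,0,0,0],[1,0,0,0,0,0,0],[1,0,0,0,0,0,0],[1,0,0,0,0,0,0],[1,0,0,0,0,0,0],[1,0,0,0,0,0,0]]}}

```text
time: 10.6
position: [0.6152, 0.1419, 0.1893]
tool_rot: [0.951, 0.309, -0.0, -0.0]
ft_force: [0.4, -1.0, -1.5]
grip_width: 0.0258
```

{"method": "step_arm", "body": {"steps": [[1,0,0,0.03,0,0,0],[1,0,0,0.02,0,0,0],[1,0,0,0,0,0,0],[0.3,0,0,0,0,0,0],[0.2,0,0,0,0,0,0],[0.0,0,0,0,0,0,0],[-0.1,0,0,0,0,0,0],[-0.1,0,0,0,0,0,0],[-0.1,0,0,-0.3,0,0,0],[-0.1,0,0,-0.7,0,0,0]]}}

```text
time: 11.6
position: [0.6145, 0.1418, 0.2121]
tool_rot: [0.951, 0.309, -0.002, -0.0]
ft_force: [0.7, 0.4, 0.0]
grip_width: 0.0475
```

{"method": "step_arm", "body": {"steps": [[-0.1,0,0,-1,0,0,0],[-0.1,0,0,-1,0,0,0],[-0.1,0,0,-1,0,0,0],[-0.1,0,0,-1,0,0,0],[-0.1,-0.5,-0.5,-1,0,0,-1],[-0.1,-0.5,-0.5,-1,0,0,-1],[-0.1,-0.5,-0.5,0,0,0,-1],[-0.1,0,0,0,0,0,-1],[-0.1,0,0,0,0,0,-1],[-0.1,0,0,0,0,0,-1]]}}

```text
time: 12.6
position: [0.5622, 0.1428, 0.3638]
tool_rot: [0.741, 0.671, 0.0, 0.0]
ft_force: [-0.2, 0.0, -0.8]
grip_width: 0.0479
```

```bash
python3 -c "
from h import *
go(.428,-.10,.40,92.5)
for n in('scene','side'): snap(n,n+'6')
a=cv2.imread('pics/scene6.png')[130:280,220:370];b=cv2.imread('pics/side6.png')[110:260,180:330]
cv2.imwrite('pics/c6.png',cv2.resize(np.hstack([a,b]),None,fx=2.6,fy=2.6,interpolation=2))"
```

```text
t 12.6 pos [0.5622 0.1428 0.3638] theta 84.35 F [-0.24  0.03 -0.76] grip 0.0479 
 units shift [-10.19  -4.38  -1.45] turn [ 6.000e-03 -1.000e-03 -1.019e+00]
```

View pics/c6.png

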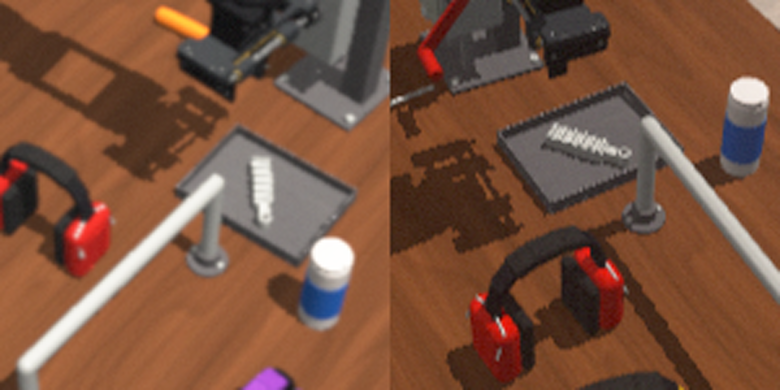

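{"method": "step_arm", "body": {"steps": [[-0.2,-0.9,-0.6,-0.8,0,0,-1],[-0.2,-1,-0.7,-0.9,0,0,0],[-0.2,-1,-0.7,0,0,0,0],[-0.2,-1,-0.7,0,0,0,0],[-0.2,-1,-0.7,0,0,0,0],[-0.2,-1,-0.7,0,0,0,0],[-0.2,-1,-0.7,0,0,0,0],[-0.2,-1,-0.7,0,0,0,0],[-0.2,-1,0,0,0,0,0],[-0.2,-0.9,0,0,0,0,0]]}}

```text
time: 13.7
position: [0.43, -0.1057, 0.406]
tool_rot: [0.696, 0.718, 0.0, 0.0]
ft_force: [1.0, -0.3, -0.2]
grip_width: 0.0523
```

```bash
python3 -c "
from h import *
go(.428,-.10,.335,92.5)
snap('wrist','wrist7')
X,p,h=cloud('wrist7')
m=(X[...,2]>.155)&(X[...,2]<.175)&(h[...,2]<90)&(X[...,0]>.33)&(X[...,0]<.53)&(X[...,1]>-.14)&(X[...,1]<-.06)
st(X[m]);print(cv2.minAreaRect(X[m][:,:2].astype(np.float32)))
m=(((h[...,0]<6)|(h[...,0]>173))&(h[...,1]>170)&(h[...,2]>70))&(X[...,2]>.03)&(X[...,2]<.14)
st(X[m]);print(cv2.minAreaRect(X[m][:,:2].astype(np.float32)))
"
```

```text
t 13.7 pos [ 0.43   -0.1057  0.406 ] theta 91.77 F [ 1.   -0.27 -0.18] grip 0.0523 
 units shift [ 0.23 -0.07  2.84] turn [ 0.005  0.003 -0.091]
 1461 med [ 0.3997 -0.0983  0.1616] min [ 0.3833 -0.1105  0.1558] max [ 0.4514 -0.0827  0.1658]
((0.42014315724372864, -0.09645840525627136), (0.07551668584346771, 0.027804406359791756), 1.683914065361023)
 1634 med [ 0.3594 -0.1041  0.0888] min [ 0.3423 -0.1319  0.0772] max [ 0.4867 -0.0633  0.0927]
((0.41639432311058044, -0.0964924618601799), (0.1503111720085144, 0.07170451432466507), 2.5996978282928467)
```

View pics/wrist7.png

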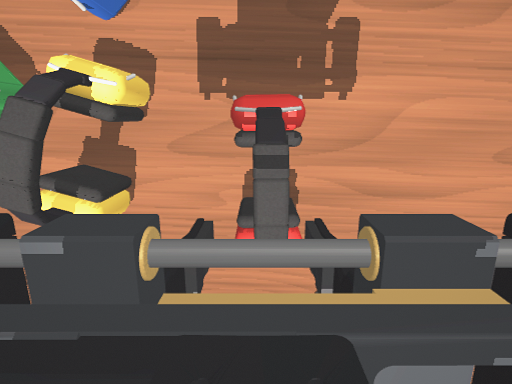

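{"method": "step_arm", "body": {"steps": [[-0.2,0.3,-0.07,0.3,0,0,-0.07],[-0.2,0,0,0.8,0,0,0],[-0.2,0,0,0.8,0,0,0],[-0.2,0,0,0.5,0,0,0],[-0.2,0,0,0.2,0,0,0],[-0.2,0,0,0.1,0,0,0],[-0.2,0,0,0,0,0,0],[-0.2,0,0,0,0,0,0],[-0.2,0,0,0,0,0,0],[-0.2,0,0,0,0,0,0]]}}

```text
time: 14.75
position: [0.4287, -0.0973, 0.3384]
tool_rot: [0.691, 0.723, 0.0, 0.001]
ft_force: [0.1, 1.4, 0.4]
grip_width: 0.0521
```

```bash
python3 -c "
from h import *
go(.427,-.098,.335,92.3)
snap('side','side8')
a=cv2.imread('pics/side8.png')[140:290,180:330];cv2.imwrite('pics/c8.png',cv2.resize(a,(600,600),interpolation=2))"
```

```text
t 14.75 pos [ 0.4287 -0.0973  0.3384] theta 92.56 F [0.14 1.41 0.36] grip 0.0521 
 units shift [-0.02 -0.07  0.14] turn [0.007 0.004 0.033]
```

View pics/c8.png

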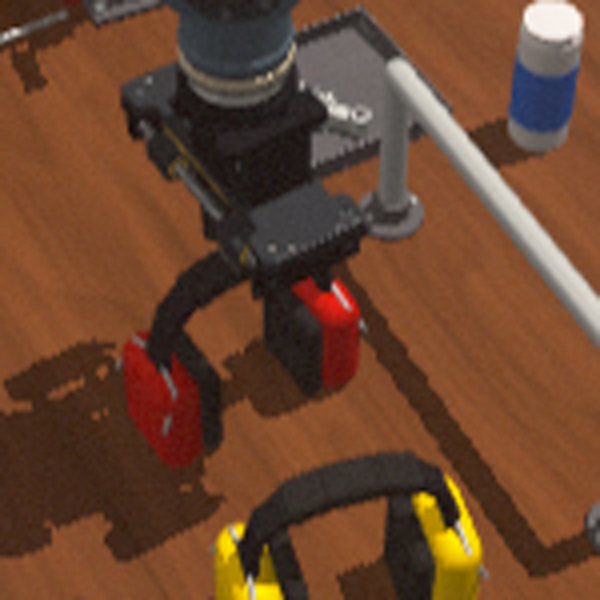

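{"method": "step_arm", "body": {"steps": [[-0.2,0,-0.07,0.13,0,0,0],[-0.2,0,0,0,0,0,0],[0.1,0,0,0,0,0,0],[0.3,0,0,0,0,0,0],[1,0,0,0,0,0,0],[1,0,0,0,0,0,0],[1,0,0,0,0,0,0],[1,0,0,0,0,0,0],[1,0,0,-0.2,0,0,0],[1,0,0,-0.3,0,0,0]], "squeeze": 30}}

```text
time: 15.8
position: [0.4265, -0.0972, 0.3471]
tool_rot: [0.691, 0.723, -0.0, -0.001]
ft_force: [-0.8, 0.5, -3.5]
grip_width: 0.0277
```

{"method": "step_arm", "body": {"steps": [[1,0,0,-0.4,0,0,0],[1,0,0,-0.6,0,0,0],[1,0,0,-0.8,0,0,0],[1,0,0,-1,0,0,0],[1,0,0,-1,0,0,0],[1,0,0,-1,0,0,0],[1,0,0,-1,0,0,0],[1,0,0,-0.9,0,0,0],[1,0,0,-0.6,0,0,0],[1,0,0,-0.2,0,0,0]]}}

```text
time: 16.8
position: [0.4266, -0.0972, 0.537]
tool_rot: [0.691, 0.723, 0.001, 0.002]
ft_force: [0.7, -0.3, -3.4]
grip_width: 0.0279
```

```bash
python3 -c "
from h import *
go(.614,-.105,.535,87.2)
snap('side','side9')
a=cv2.imread('pics/side9.png')[50:350,150:450];cv2.imwrite('pics/c9.png',cv2.resize(a,(600,600),interpolation=2))"
```

```text
t 16.8 pos [ 0.4266 -0.0972  0.537 ] theta 92.58 F [ 0.72 -0.3  -3.36] grip 0.0279 
 units shift [-0.65  7.47  0.11] turn [0.028 0.015 0.672]
```

View pics/c9.png

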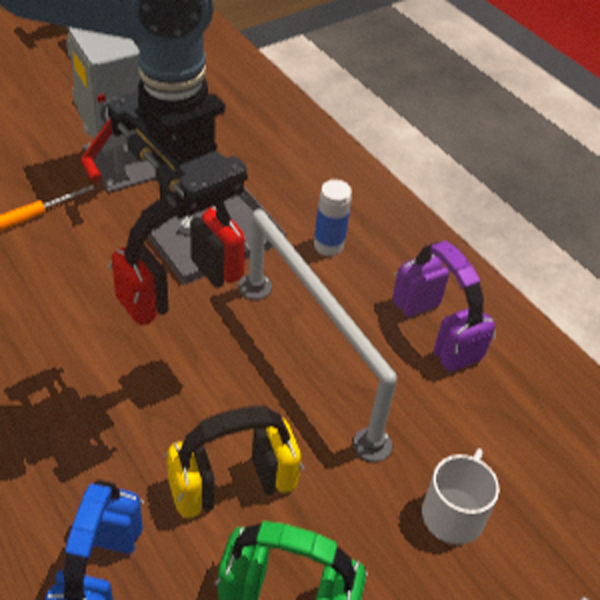

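{"method": "step_arm", "body": {"steps": [[1,0,0.3,0,0,0,0.34],[1,0,0.6,0,0,0,0.33],[1,-0.1,0.8,0,0,0,0],[1,-0.1,1,0,0,0,0],[1,0,1,0,0,0,0],[1,0,1,0,0,0,0],[1,0,1,0,0,0,0],[1,0,0.9,0,0,0,0],[1,0,0.6,0,0,0,0],[1,0,0.2,0,0,0,0]]}}

```text
time: 17.85
position: [0.6125, -0.11, 0.5328]
tool_rot: [0.724, 0.69, -0.0, -0.001]
ft_force: [0.4, -0.6, -3.2]
grip_width: 0.0276
```

```bash
python3 -c "
from h import *
go(.614,-.105,.535,87.2)
for n in('scene','side'): snap(n,n+'10')
A=[]
for f in('scene10','side10'):
    X,p,h=cloud(f)
    m=(((h[...,0]<6)|(h[...,0]>173))&(h[...,1]>170)&(h[...,2]>70))&(X[...,2]>.15)&(X[...,2]<.34)&(X[...,0]>.5)&(X[...,0]<.75)&(X[...,1]<.1)
    st(X[m],f);A.append(X[m])
print(cv2.minAreaRect(np.vstack(A)[:,:2].astype(np.float32)))
a=cv2.imread('pics/scene10.png')[60:310,170:420];b=cv2.imread('pics/side10.png')[60:310,150:400];cv2.imwrite('pics/c10.png',cv2.resize(np.hstack([a,b]),(800,400),interpolation=2))"
```

```text
t 17.85 pos [ 0.6125 -0.11    0.5328] theta 87.23 F [ 0.41 -0.65 -3.2 ] grip 0.0276 
 units shift [ 0.2   0.05 -0.09] turn [-0.015 -0.006  0.004]
scene10 572 med [ 0.6797 -0.1366  0.266 ] min [ 0.5339 -0.1504  0.212 ] max [ 0.6982 -0.093   0.2911]
side10 824 med [ 0.5423 -0.1335  0.2664] min [ 0.5244 -0.1509  0.2128] max [ 0.686  -0.0825  0.289 ]
((0.6117129325866699, -0.11373083293437958), (0.07354860007762909, 0.17621314525604248), 87.57588195800781)
```

View pics/c10.png

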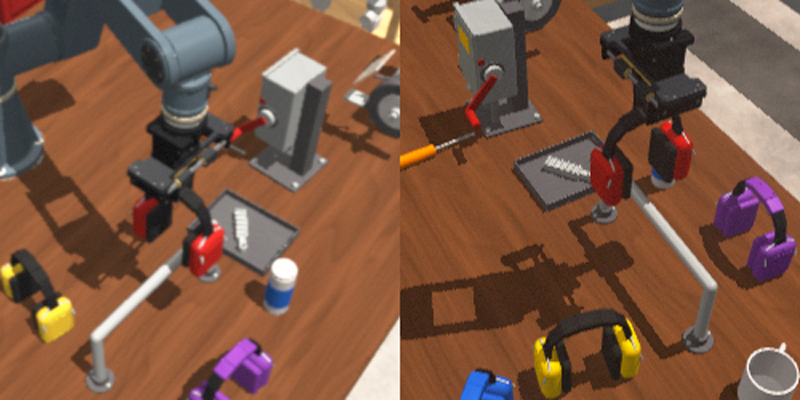

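{"method": "step_arm", "body": {"steps": [[1,0.2,0.07,0.2,0,0,0],[1,0,0,0.5,0,0,0],[1,0,0,0.8,0,0,0],[1,0,0,0.9,0,0,0],[1,0,0,0.9,0,0,0],[1,0,0,0.9,0,0,0],[1,0,0,0.8,0,0,0],[1,0,0,0.6,0,0,0],[1,0,0,0.4,0,0,0],[1,0,0,0.2,0,0,0]]}}

```text
time: 18.95
position: [0.6127, -0.1048, 0.3784]
tool_rot: [0.724, 0.69, -0.001, -0.001]
ft_force: [-1.1, 0.0, -3.6]
grip_width: 0.0276
```

```bash
python3 -c "
from h import *
go(.614,-.105,.358,87.2)
for n in('scene','side'): snap(n,n+'11')
a=cv2.imread('pics/scene11.png')[100:310,170:380];b=cv2.imread('pics/side11.png')[100:310,190:400];cv2.imwrite('pics/c11.png',cv2.resize(np.hstack([a,b]),(800,400),interpolation=2))"
```

```text
t 18.95 pos [ 0.6127 -0.1048  0.3784] theta 87.21 F [-1.12  0.02 -3.57] grip 0.0276 
 units shift [-0.01  0.05  0.81] turn [-0.018 -0.005  0.001]
```

View pics/c11.png

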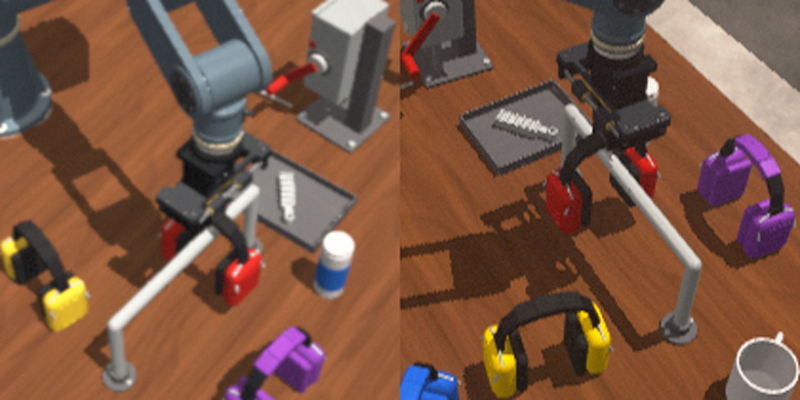

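Red muffs straddle the bar, one cup each side. I lower them the last 20 mm slowly.

{"method": "step_arm", "body": {"steps": [[1,0,0.05,0.15,0,0,0],[1,0,0,0.15,0,0,0],[1,0,0,0.1,0,0,0],[1,0,0,0.1,0,0,0],[1,0,0,0.06,0,0,0],[1,0,0,0.06,0,0,0],[1,0,0,0.04,0,0,0],[1,0,0,0,0,0,0],[1,0,0,0,0,0,0],[1,0,0,0,0,0,0]]}}

```text
time: 20.05
position: [0.6147, -0.1051, 0.3634]
tool_rot: [0.724, 0.69, 0.0, 0.0]
ft_force: [-0.4, 0.3, -4.2]
grip_width: 0.0281
```

{"method": "step_arm", "body": {"steps": [[1,0,0,0.05,0,0,0],[1,0,0,0.05,0,0,0],[1,0,0,0.04,0,0,0],[1,0,0,0.03,0,0,0],[1,0,0,0.03,0,0,0],[1,0,0,0,0,0,0],[1,0,0,0,0,0,0],[1,0,0,0,0,0,0],[1,0,0,0,0,0,0],[1,0,0,0,0,0,0]]}}

```text
time: 21.05
position: [0.6147, -0.1051, 0.3583]
tool_rot: [0.724, 0.69, 0.0, 0.0]
ft_force: [0.6, -0.3, -3.2]
grip_width: 0.0276
```

{"method": "step_arm", "body": {"steps": [[1,0,0,0.03,0,0,0],[1,0,0,0.03,0,0,0],[1,0,0,0.02,0,0,0],[1,0,0,0,0,0,0],[1,0,0,0,0,0,0],[1,0,0,0,0,0,0],[1,0,0,0,0,0,0],[1,0,0,0,0,0,0],[1,0,0,0,0,0,0],[1,0,0,0,0,0,0]]}}

```text
time: 22.05
position: [0.6147, -0.1051, 0.3576]
tool_rot: [0.724, 0.69, 0.0, 0.0]
ft_force: [-2.7, 0.6, 4.8]
grip_width: 0.0272
```

Contact with the bar (+4.8 N). I open gradually.

{"method": "step_arm", "body": {"steps": [[0.34,0,0,-0.02,0,0,0],[0.3,0,0,0,0,0,0],[0.25,0,0,0,0,0,0],[0.2,0,0,0,0,0,0],[0.1,0,0,0,0,0,0],[0,0,0,0,0,0,0],[-0.1,0,0,0,0,0,0],[-0.2,0,0,0,0,0,0],[-0.2,0,0,0,0,0,0],[-0.2,0,0,0,0,0,0]]}}

```text
time: 23.05
position: [0.6147, -0.1051, 0.3568]
tool_rot: [0.724, 0.69, 0.0, 0.0]
ft_force: [-0.1, 0.3, -0.1]
grip_width: 0.052
```

```bash
python3 -c "
from h import *
go(.614,-.105,.45,87.2)
for n in('scene','side'): snap(n,n+'12')
a=cv2.imread('pics/scene12.png')[100:310,170:380];b=cv2.imread('pics/side12.png')[100:310,190:400];cv2.imwrite('pics/c12.png',cv2.resize(np.hstack([a,b]),(800,400),interpolation=2))"
```

```text
t 23.05 pos [ 0.6147 -0.1051  0.3568] theta 87.22 F [-0.06  0.31 -0.09] grip 0.052 
 units shift [ 0.   -0.03 -3.73] turn [0.    0.    0.002]
```

View pics/c12.png

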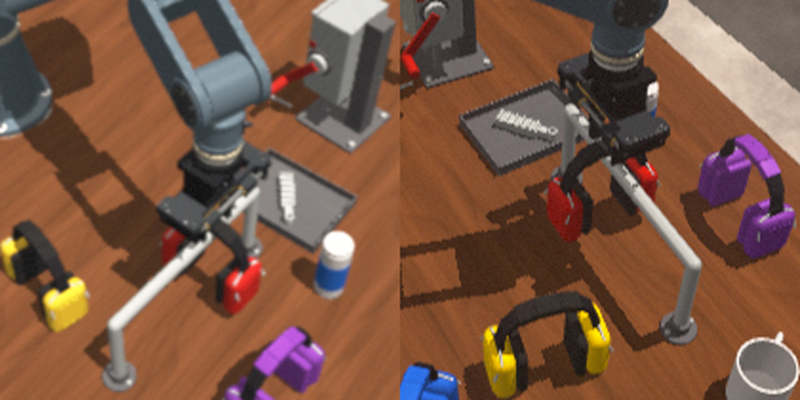

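{"method": "step_arm", "body": {"steps": [[-0.2,0,0,-0.2,0,0,0],[-0.2,0,0,-0.5,0,0,0],[-0.2,0,0,-1,0,0,0],[-0.2,0,0,-1,0,0,0],[-0.2,-0.5,-0.5,-0.5,0,0,0],[-0.2,-1,-1,0,0,0,0],[-0.2,-1,-1,0,0,0,0],[-0.2,-1,-1,0,0,0,0],[-0.2,-1,-1,0,0,0,0],[-0.2,-1,-1,0,0,0,0]]}}

```text
time: 24.15
position: [0.4684, -0.2367, 0.4371]
tool_rot: [0.724, 0.69, -0.0, -0.0]
ft_force: [0.4, -0.7, -0.1]
grip_width: 0.0522
```

```bash
python3 -c "
from h import *
go(.40,-.2925,.407,76)"
```

```text
t 24.15 pos [ 0.4684 -0.2367  0.4371] theta 87.21 F [ 0.36 -0.71 -0.11] grip 0.0522 
 units shift [-2.36 -2.62  1.21] turn [-0.003  0.004  1.401]
```

{"method": "step_arm", "body": {"steps": [[-0.2,-0.9,-0.9,0.2,0,0,0],[-0.2,-0.9,-0.9,0.5,0,0,0],[-0.2,-0.5,-0.8,0.5,0,0,0],[-0.2,0,0,0,0,0,0.7],[-0.2,0,0,0,0,0,0.7],[-0.2,0,0,0,0,0,0],[-0.2,0,0,0,0,0,0],[-0.2,0,0,0,0,0,0],[-0.2,0,0,0,0,0,0],[-0.2,0,0,0,0,0,0]]}}

```text
time: 25.15
position: [0.403, -0.2899, 0.4068]
tool_rot: [0.788, 0.616, -0.0, 0.0]
ft_force: [1.3, -0.9, 1.4]
grip_width: 0.0525
```

```bash
python3 -c "
from h import *
go(.40,-.2925,.336,76)
for n in('wrist','scene','side'):snap(n,n+'13')
X,p,h=cloud('wrist13')
m=(X[...,2]>.155)&(X[...,2]<.175)&(h[...,2]<90)&(X[...,0]>.3)&(X[...,0]<.5)&(X[...,1]>-.34)&(X[...,1]<-.25)
st(X[m]);print(cv2.minAreaRect(X[m][:,:2].astype(np.float32)))
H=h[...,0].astype(int)
m=(abs(H-25)<8)&(h[...,1]>150)&(h[...,2]>100)&(X[...,2]>.03)&(X[...,2]<.14)&(X[...,0]<.52)
st(X[m]);print(cv2.minAreaRect(X[m][:,:2].astype(np.float32)))
a=cv2.imread('pics/scene13.png')[100:310,170:380];b=cv2.imread('pics/side13.png')[100:310,190:400];cv2.imwrite('pics/c13.png',cv2.resize(np.hstack([a,b]),(800,400),interpolation=2))"
```

```text
t 25.15 pos [ 0.403  -0.2899  0.4068] theta 76.07 F [ 1.31 -0.94  1.36] grip 0.0525 
 units shift [-0.13 -0.09  2.83] turn [-0.     0.001  0.009]
 1751 med [ 0.3757 -0.2847  0.162 ] min [ 0.3564 -0.3064  0.1557] max [ 0.4262 -0.2689  0.1659]
((0.3933711051940918, -0.2885530889034271), (0.028022922575473785, 0.07576167583465576), 75.9329605102539)
 1467 med [ 0.33   -0.2721  0.0887] min [ 0.3138 -0.3343  0.0749] max [ 0.4599 -0.2401  0.093 ]
((0.3895722031593323, -0.28721883893013), (0.07329674810171127, 0.15087926387786865), 75.6819076538086)
```

View pics/wrist13.png

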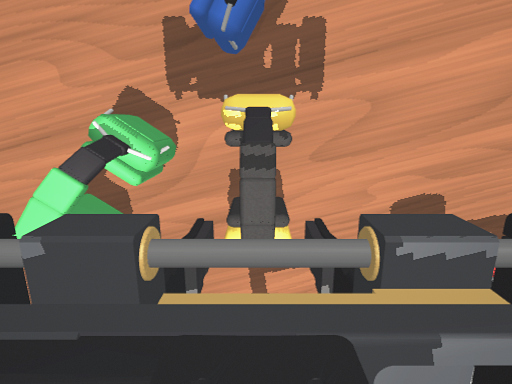

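View pics/c13.png

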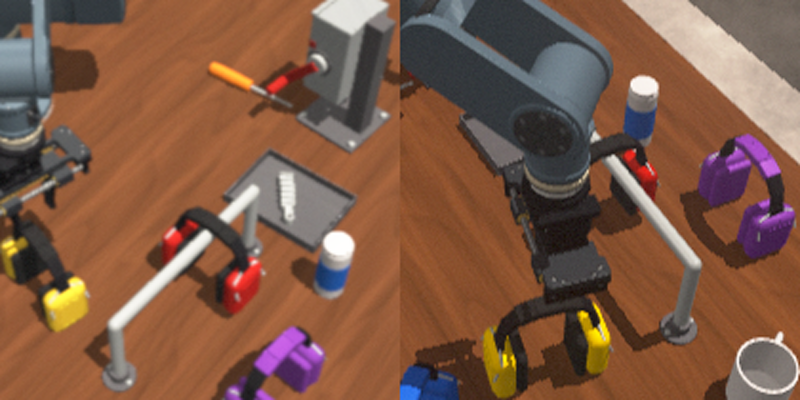

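{"method": "step_arm", "body": {"steps": [[-0.2,-0.07,-0.1,0.4,0,0,0],[-0.2,0,0,0.9,0,0,0],[-0.2,0,0,0.8,0,0,0],[-0.2,0,0,0.4,0,0,0],[-0.2,0,0,0.2,0,0,0],[-0.2,0,0,0.1,0,0,0],[-0.2,0,0,0,0,0,0],[-0.2,0,0,0,0,0,0],[-0.2,0,0,0,0,0,0],[-0.2,0,0,0,0,0,0]]}}

```text
time: 26.3
position: [0.4002, -0.2912, 0.3372]
tool_rot: [0.788, 0.616, 0.0, 0.001]
ft_force: [0.1, 0.1, -0.0]
grip_width: 0.0525
```

```bash
python3 -c "
from h import *
go(.40,-.291,.336,76)"
```

```text
t 26.3 pos [ 0.4002 -0.2912  0.3372] theta 76.02 F [ 0.15  0.07 -0.02] grip 0.0525 
 units shift [ 0.01 -0.01  0.05] turn [0.007 0.005 0.002]
```

{"method": "step_arm", "body": {"steps": [[-0.2,0,0,0.07,0,0,0],[-0.2,0,0,0,0,0,0],[0.1,0,0,0,0,0,0],[0.3,0,0,0,0,0,0],[1,0,0,0,0,0,0],[1,0,0,0,0,0,0],[1,0,0,0,0,0,0],[1,0,0,0,0,0,0],[1,0,0,-0.2,0,0,0],[1,0,0,-0.3,0,0,0]], "squeeze": 30}}

```text
time: 27.3
position: [0.3998, -0.2909, 0.3473]
tool_rot: [0.788, 0.616, -0.0, -0.001]
ft_force: [-0.6, -0.2, -3.1]
grip_width: 0.0275
```

{"method": "step_arm", "body": {"steps": [[1,0,0,-0.4,0,0,0],[1,0,0,-0.6,0,0,0],[1,0,0,-0.8,0,0,0],[1,0,0,-1,0,0,0],[1,0,0,-1,0,0,0],[1,0,0,-1,0,0,0],[1,0,0,-1,0,0,0],[1,0,0,-0.9,0,0,0],[1,0,0,-0.6,0,0,-0.4],[1,0,0,-0.2,0,0,-1]]}}

```text
time: 28.3
position: [0.3999, -0.2909, 0.5379]
tool_rot: [0.723, 0.691, -0.0, 0.002]
ft_force: [0.5, -0.2, -2.7]
grip_width: 0.0273
```

```bash
python3 -c "
from h import *
go(.608,-.240,.535,87.2)"
```

```text
t 28.3 pos [ 0.3999 -0.2909  0.5379] theta 87.47 F [ 0.47 -0.16 -2.73] grip 0.0273 
 units shift [2.4  8.22 0.13] turn [0.023 0.025 0.033]
```

{"method": "step_arm", "body": {"steps": [[1,0.1,0.3,0,0,0,0.03],[1,0.2,0.7,0,0,0,0],[1,0.3,1,0,0,0,0],[1,0.3,1,0,0,0,0],[1,0.3,1,0,0,0,0],[1,0.3,1,0,0,0,0],[1,0.3,1,0,0,0,0],[1,0.3,1,0,0,0,0],[1,0.2,0.8,0,0,0,0],[1,0.1,0.4,0,0,0,0]]}}

```text
time: 29.3
position: [0.6096, -0.241, 0.5339]
tool_rot: [0.726, 0.688, 0.0, -0.001]
ft_force: [-0.5, -0.1, -2.2]
grip_width: 0.028
```

```bash
python3 -c "
from h import *
go(.611,-.240,.378,87.2)
for n in('scene','side'): snap(n,n+'15')
A=[]
for f in('scene15','side15'):
    X,p,h=cloud(f);H=h[...,0].astype(int)
    m=(abs(H-25)<8)&(h[...,1]>150)&(h[...,2]>100)&(X[...,2]>.15)&(X[...,2]<.34)&(X[...,0]>.5)&(X[...,0]<.75)&(X[...,1]<.1)
    st(X[m],f);A.append(X[m])
print(cv2.minAreaRect(np.vstack(A)[:,:2].astype(np.float32)))
"
```

```text
t 29.3 pos [ 0.6096 -0.241   0.5339] theta 86.91 F [-0.52 -0.08 -2.24] grip 0.028 
 units shift [0.03 0.06 6.24] turn [-0.005 -0.008 -0.037]
scene15 636 med [ 0.6821 -0.2665  0.269 ] min [ 0.5301 -0.2814  0.2143] max [ 0.6956 -0.219   0.2921]
side15 921 med [ 0.5366 -0.2616  0.2677] min [ 0.5227 -0.2811  0.2113] max [ 0.6829 -0.2097  0.2899]
((0.6111412048339844, -0.19863355159759521), (0.16264934837818146, 0.1742948591709137), 87.11793518066406)
```

{"method": "step_arm", "body": {"steps": [[1,0,-0.04,0.2,0,0,0],[1,0,0,0.5,0,0,0],[1,0,0,0.8,0,0,0],[1,0,0,0.9,0,0,0],[1,0,0,0.9,0,0,0],[1,0,0,0.9,0,0,0],[1,0,0,0.8,0,0,0],[1,0,0,0.6,0,0,0],[1,0,0,0.4,0,0,0],[1,0,0,0.2,0,0,0]]}}

```text
time: 30.4
position: [0.606, -0.2421, 0.3786]
tool_rot: [0.726, 0.688, -0.0, -0.001]
ft_force: [-0.2, 0.3, -2.2]
grip_width: 0.0277
```

```bash
python3 -c "
from h import *
go(.609,-.240,.358,87.2)
for n in('scene','side'): snap(n,n+'16')
a=cv2.imread('pics/scene16.png')[100:310,170:380];b=cv2.imread('pics/side16.png')[100:310,190:400];cv2.imwrite('pics/c16.png',cv2.resize(np.hstack([a,b]),(800,400),interpolation=2))"
```

```text
t 30.4 pos [ 0.606  -0.2421  0.3786] theta 86.91 F [-0.2   0.3  -2.19] grip 0.0277 
 units shift [0.09 0.12 0.82] turn [-0.017 -0.008 -0.036]
```

View pics/c16.png

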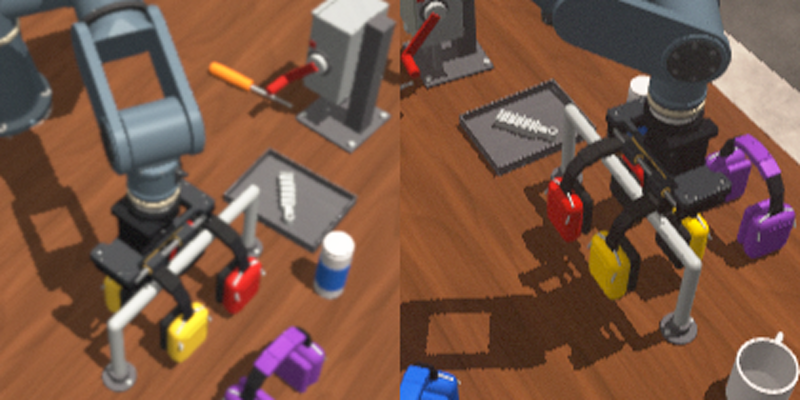

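{"method": "step_arm", "body": {"steps": [[1,0,0.03,0.15,0,0,0],[1,0,0,0.15,0,0,0],[1,0,0,0.12,0,0,0],[1,0,0,0.1,0,0,0],[1,0,0,0.08,0,0,0],[1,0,0,0.08,0,0,0],[1,0,0,0.06,0,0,0],[1,0,0,0.05,0,0,0],[1,0,0,0,0,0,0],[1,0,0,0,0,0,0]]}}

```text
time: 31.5
position: [0.6077, -0.242, 0.3603]
tool_rot: [0.726, 0.688, 0.0, 0.0]
ft_force: [0.3, 1.3, -2.3]
grip_width: 0.0276
```

{"method": "step_arm", "body": {"steps": [[1,0,0,0.03,0,0,0],[1,0,0,0.03,0,0,0],[1,0,0,0.03,0,0,0],[1,0,0,0.02,0,0,0],[1,0,0,0,0,0,0],[1,0,0,0,0,0,0],[1,0,0,0,0,0,0],[1,0,0,0,0,0,0],[1,0,0,0,0,0,0],[1,0,0,0,0,0,0]]}}

```text
time: 32.5
position: [0.6077, -0.2419, 0.3579]
tool_rot: [0.726, 0.688, 0.0, 0.0]
ft_force: [-1.4, 1.6, 3.0]
grip_width: 0.0273
```

Contact (+3 N). I open gradually.

{"method": "step_arm", "body": {"steps": [[0.34,0,0,0,0,0,0],[0.3,0,0,0,0,0,0],[0.25,0,0,0,0,0,0],[0.2,0,0,0,0,0,0],[0.1,0,0,0,0,0,0],[0,0,0,0,0,0,0],[-0.1,0,0,0,0,0,0],[-0.2,0,0,0,0,0,0],[-0.2,0,0,0,0,0,0],[-0.2,0,0,0,0,0,0]]}}

```text
time: 33.5
position: [0.6077, -0.242, 0.3575]
tool_rot: [0.726, 0.688, 0.0, 0.0]
ft_force: [0.3, -0.5, -0.1]
grip_width: 0.0516
```

{"method": "step_arm", "body": {"steps": [[-0.2,0,0,-0.2,0,0,0],[-0.2,0,0,-0.5,0,0,0],[-0.2,0,0,-1,0,0,0],[-0.2,0,0,-1,0,0,0],[-0.2,0,0,-1,0,0,0],[-0.2,0,-1,-1,0,0,0],[-0.2,0,-1,-1,0,0,0],[-0.2,0,-1,0,0,0,0],[-0.2,0,-1,0,0,0,0],[-0.2,0,-1,0,0,0,0]]}}

```text
time: 34.5
position: [0.4818, -0.2351, 0.5017]
tool_rot: [0.725, 0.688, 0.0, 0.001]
ft_force: [-0.4, -0.6, -0.6]
grip_width: 0.0519
```

{"method": "step_arm", "body": {"steps": [[-0.2,0,0,0,0,0,0],[-0.2,0,0,0,0,0,0],[-0.2,0,0,0,0,0,0],[-0.2,0,0,0,0,0,0],[-0.2,0,0,0,0,0,0],[-0.2,0,0,0,0,0,0],[-0.2,0,0,0,0,0,0],[-0.2,0,0,0,0,0,0],[-0.2,0,0,0,0,0,0],[-0.2,0,0,0,0,0,0]]}}

```text
time: 35.5
position: [0.4829, -0.2354, 0.5]
tool_rot: [0.726, 0.688, -0.0, -0.0]
ft_force: [-0.7, 0.1, 0.3]
grip_width: 0.0523
```

```bash
python3 -c "
from h import *
go(.5,-.24,.5,87)
for n in('scene','side'):
    snap(n,n+'17')
    X,p,h=cloud(n+'17');H=h[...,0].astype(int)
    s=(h[...,1]>150)&(h[...,2]>70)&(X[...,0]>.48)&(X[...,0]<.75)&(X[...,1]<.1)
    st(X[s&(abs(H-25)<8)&(X[...,2]>.01)],n+' yel');st(X[s&((H<6)|(H>173))&(X[...,2]>.01)],n+' red')
import time
a=cv2.imread('pics/scene17.png')[100:310,170:380];b=cv2.imread('pics/side17.png')[100:310,190:400];cv2.imwrite('pics/c17.png',cv2.resize(np.hstack([a,b]),(800,400),interpolation=2))
p=np.load('pics/scene0.npz');q=np.load('pics/scene17.npz')
"
```

```text
t 35.5 pos [ 0.4829 -0.2354  0.5   ] theta 86.98 F [-0.68  0.05  0.35] grip 0.0523 
 units shift [-0.15  0.69 -0.  ] turn [-0.    -0.    -0.003]
scene yel 554 med [ 0.6794 -0.2611  0.1005] min [ 0.5299 -0.2829  0.0384] max [ 0.6955 -0.2179  0.1229]
scene red 499 med [ 0.6807 -0.1278  0.0998] min [ 0.5348 -0.1464  0.0389] max [ 0.7018 -0.0815  0.1224]
side yel 693 med [ 0.5339 -0.2585  0.1001] min [ 0.5198 -0.2825  0.0373] max [ 0.6828 -0.2105  0.1186]
side red 504 med [ 0.5363 -0.128   0.0923] min [ 0.5253 -0.148   0.0381] max [ 0.6886 -0.0724  0.1149]
```

View pics/c17.png

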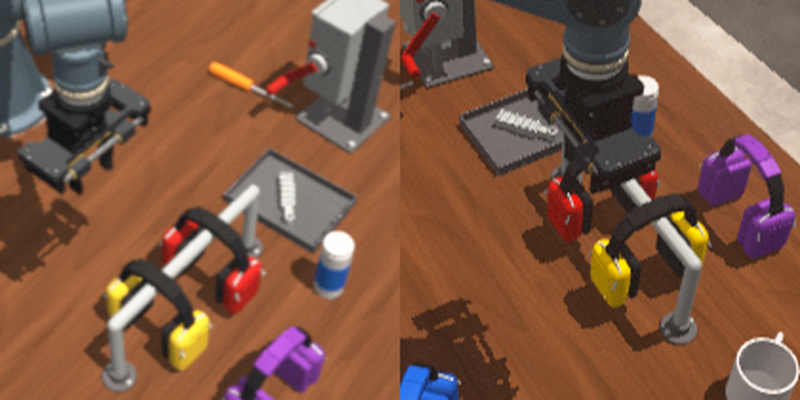

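View pics/scene17.png

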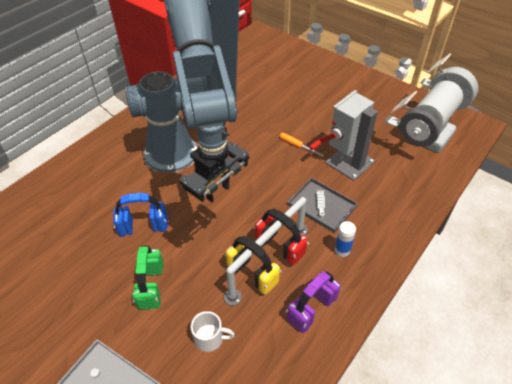

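Both muffs hang over the bar (yellow (253,263), red (281,235)), the peg is in the tray (320,203), and the handle is down (323,138). I wait once more and compare pictures to check they're still.

{"method": "step_arm", "body": {"steps": [[-0.2,0,0,0,0,0,0],[-0.2,0,0,0,0,0,0],[-0.2,0,0,0,0,0,0],[-0.2,0,0,0,0,0,0],[-0.2,0,0,0,0,0,0],[-0.2,0,0,0,0,0,0],[-0.2,0,0,0,0,0,0],[-0.2,0,0,0,0,0,0],[-0.2,0,0,0,0,0,0],[-0.2,0,0,0,0,0,0]]}}

```text
time: 36.6
position: [0.4829, -0.2354, 0.5]
tool_rot: [0.726, 0.688, -0.0, -0.0]
ft_force: [-0.0, 0.8, 0.2]
grip_width: 0.0524
```

```bash
python3 -c "
from h import *
snap('scene','scene18')
a=cv2.imread('pics/scene17.png').astype(int);b=cv2.imread('pics/scene18.png').astype(int);o=cv2.imread('pics/scene0.png').astype(int)
d=abs(a-b).max(2);print('17v18 rail',(d[195:310,220:312]>40).sum(),'whole',(d>40).sum())
d=abs(o-b).max(2)
for n,(x,y,w,z) in dict(can=(332,220,358,258),mug=(188,310,238,352),screw=(278,130,308,152),purple=(285,270,342,332),green=(130,245,165,310),blue=(110,190,170,238)).items(): print(n,(d[y:z,x:w]>60).sum(),'of',(z-y)*(w-x))
robot.hand_in();print('handed',status.get_obs()['time'])"
```

```text
17v18 rail 0 whole 0
can 0 of 988
mug 0 of 2100
screw 35 of 660
purple 0 of 3534
green 0 of 2275
blue 196 of 2880
the job is handed in; nothing more can be done
the job is handed in; nothing more can be done
```

The job is done and handed in at about 36.7 s. The red handle was thrown fully down to OFF before either pair of ear defenders was touched. The foot peg then went gently into the dark steel tray, and the red and then the yellow ear defenders were hung over the rail and released once they rested on the bar.

**Last checks:**
- **Handle:** the pictures show it down against the OFF end, with the grip bar about 90 mm above the bench.
- **Foot peg:** it lies flat inside the tray.
- **Ear defenders:** one cup of each pair is on each side of the bar. The lowest visible cup points are about 37 mm above the bench; the undersides were not measured directly.
- **Stillness:** two pictures about 1 s apart showed no change anywhere, and the gripper was clear of everything.
- **Left alone:** the spray can, mug, and purple and green look-alikes show no change from the first picture.

**Checks that disagreed:** a few pixels differ from the first picture around the screwdriver (35 of 660) and the blue ear defenders (196 of 2880). I think these come from the handle's new position and moving arm shadows, as both look in place and the arm never went near them, but I did not measure them again. The two fixed cameras also disagreed by about 5 mm in x, so I averaged them and used the wrist camera to refine the grasps.

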